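Fit the green rubbing spindle in the spring-plunger post holder

TASK

Take the spindle with the green knob out of the white rack and fit it in the blue post holder on the test fixture: push it straight down past the side spring plunger until its metal disc sits on top of the holder, then let go. Leave the orange and white spindles where they are in the rack.

Things in the scene. Friction and masses are not known exactly. Their poses are not given: they have to be found in the camera images.
- green_spindle: the spindle to fit: upright round rod, 0.12 to 0.21 kg. From the foot up: steel shank 16 mm in diameter, 55 mm long, its lowest 12 mm tapering to 6 mm; metal disc 54 mm in diameter, 55 to 67 mm up; green knob 26 mm in diameter, 67 to 112 mm up: grip it here from above. Origin: centre of the foot, z up along the rod. Starts hanging upright by its disc in a rack hole
- orange_spindle: bystander: same spindle (same origin and axes) with an orange knob, in another hole of the rack. The rack is a fixed white shelf 70 by 270 mm, its top 72 mm above the bench, with three 20 mm holes in a row 85 mm apart; the spindles' feet hang 17 mm above the bench and lift straight out
- white_spindle: bystander: same spindle (same origin and axes) with a white knob, in another hole of the rack. A fixed yellow stop-button box, 75 mm square and 81 mm high, is no part of the job
- holder_mouth (a point): mouth centre of the fixed blue post holder (64 mm square), on its flat top, 75 mm above the bench, z up. White funnel, 40 mm square, narrows in 14 mm to a 22 mm square bore, 63 mm deep. 35 mm down, a ramped spring plunger stands 9 mm into the bore from the +x side; pushing past it takes about 8 to 18 N; the rod's weight alone does not do it. Home: disc on the holder's top, foot 55 mm below the mouth
There are look-alikes about, which are no part of the job. Leave any brown or purple look-alike of the green_spindle alone.

How it is judged:
On the way:
1. the green spindle is lifted clear of the rack and holder (its foot above the holder's top) (z of green_spindle in the frame of holder_mouth above 0 m), for 0.1 s.
At the end, for the whole second after the job is handed in: The green spindle stands in the holder: foot within 10 mm of the bore axis and at least 49 mm below the mouth (disc within 6 mm of the holder's top), upright within 10 degrees, released and at rest; the orange and white spindles are within 30 mm of where they started (horizontal distance between green_spindle and holder_mouth below 0.01 m and z of green_spindle in the frame of holder_mouth below -0.049 m and angle between green_spindle's own z axis and vertical below 0.175 rad and linear speed of green_spindle below 0.02 m/s and distance of each of orange_spindle, white_spindle from where it was at the start of the episode below 0.03 m); the robot touches nothing.
It fails at once if the orange spindle is taken from its place (moved more than 30 mm) (distance of orange_spindle from where it was at the start of the episode above 0.03 m).
It fails at once if the white spindle is taken from its place (moved more than 30 mm) (distance of white_spindle from where it was at the start of the episode above 0.03 m).
It also fails if it takes over 42 s, if anything falls off the work surface, if the arm or the gripper's body presses on something with over 40 N, if the wrist force passes 120 N, or if a joint passes its speed limit or range.

ROBOT

A 6-joint arm with a two-finger parallel gripper is mounted at the origin on the work surface. World frame = base frame: x ahead of the robot, y to its left, z up, the work surface at z = 0. Lengths are in m, angles in rad, forces in N, time in s.
With the tool pointing down it reaches from about 0.275 to 0.825 m from the base axis. Payload 4.9 kg.
Tool frame: the origin (TCP) lies midway between the tips of the shut fingers; the grasp point (between the pads) lies 19 mm behind it (grip_point_offset is the distance from the TCP to the grasp point, in m); z points along the fingers, x is the direction in which the jaws open and shut, and the axes are right-handed (so a half turn about z gives the same grasp; the last joint's range is limited). The gripper opens to 85 mm and grips with 20 to 120 N. Pads are 22 mm wide; open, the fingers measure 114 mm over their backs; the gripper's body (76 mm by 85 mm) begins 54 mm behind the grasp point. The pads swing forward as they close: fully open they stand 13 mm farther back than shut.
Start: joints at [1.054, 0.326, -0.193, 1.052, 0, 1.437], TCP at [0.205, 0.51, 0.231] pointing down, gripper open.
Joint ranges: [-2.65, 2.65], [-0.97, 1.79], [-1.3, 1.35], [-1.93, 2.1], [-1.47, 1.37], [-3.14, 3.14]. Speed limits (rad/s): [2.57, 2.57, 3.14, 3.14, 3.14, 3.14].

INTERFACE

Orientations are given as a rotation vector (axis times angle).
In Python, from cell import * gives the robot as it stands. Calls block until the motion is done:
- movep(position, orientation): joint-space move of the TCP to a pose.
- move_l(position, velocity=0.15, rot=None, until_force=None): straight line of the TCP; rot=None keeps the orientation; velocity is the mean speed in m/s. With until_force (N) it stops when the force on the tool has changed by that much, and returns True; else False.
- set_joints(angles): joint-space move.
- let_go() and grab(newtons=None): open the fingers fully, or close them until they stop; newtons is the grip in N (None keeps the last).
- sleep(seconds).
- ik(position, orientation): joint angles nearest the present ones, or None.
- get_state(): the state.
- grab_frame(name): name is "side" or "top" or "wrist"; returns a dict with "img" (420x560x3 uint8, red, green, blue), "fx", "fy", "cx", "cy" (pixels), "k1" (the pictures are not rectified: a ray, as slopes to the right and down, at radius r is drawn at 1 + k1 r^2 times it, then the intrinsics apply), "cam_to_world" (4x4, takes a point from camera to world coordinates); the wrist camera has in their place "T_tool_cam" (4x4, takes a point from camera to tool coordinates, whose origin is the TCP and whose axes are the tool frame's). Camera axes: x right, y down, z forward; pixel columns grow to the right and rows downward; lengths in m; the calibration is good to about 2 mm. A picture is of the moment at which its call begins: read the wrist's pose just before it. There is no depth.
A pose or a line that the arm cannot do raises MotionError and nothing moves.
- sign_off(): hands the job in, once; it reports no verdict.
Trained networks look in the newest picture that a camera, given by its name, has taken for a name from the list of things; names that differ only in an ending like _2 or _b are one class to them, and where a whole thing is asked for, a point or a joint stands for the part that bears it (a point fixed in the world has none). Each returns a list of dicts, best first, with "score" (0 to 1); they miss things now and then, are a little off and sometimes report something else, mostly with a low value. They report only what shows in the picture. A call takes as long as a camera call. They do not tell look-alikes from the thing itself.
- spot_in(camera, name): "centre" ([column, row] in pixels, amid what is visible of it).
- silhouettes(camera, name): "mask" (420x560 bool, what is visible of it) and "centre" ([column, row] in pixels, amid what is visible of it).
- tip_of(camera, name): "centre" ([column, row] in pixels: a listed point, or the origin of a listed thing).
The state is a dict: "clock": time; "q": joint angles; "joint_velocities": joint speeds; "tau": joint torques, N m; "position": TCP position; "eef_rot": TCP orientation; "contact_force": force on the tool from outside, world axes, zero at the start; "wrist_torque": the same for the moment, N m; "finger_gap": opening from 0.0 (shut) to 1.0 (fully open).
Only numpy, scipy, OpenCV 4.12 (cv2) and the standard library are available. Lean on these libraries where they do the work, as an engineer would, in place of code of your own. Each camera call takes 0.05 s, during which the arm holds its last target.

## Working session

There is one attempt and no reset: what is moved stays moved. The work goes in short steps, each a Python script; the robot and the scene stay as the last script left them, time stands still between calls to the robot, and variables do not carry over. Pictures are saved under pics/ and viewed, and the job is handed in when it is done.

```bash
mkdir -p pics; ls
cat > h.py <<'E'
from cell import *
import numpy as np, cv2
def save(f,n): cv2.imwrite('pics/'+n+'.png', cv2.cvtColor(f['img'],cv2.COLOR_RGB2BGR))
def ray(f,px,T=None):
    K=np.array([[f['fx'],0,f['cx']],[0,f['fy'],f['cy']],[0,0,1.]])
    p=cv2.undistortPoints(np.array([[px]],float),K,np.array([f['k1'],0,0,0.]))[0,0]
    M=np.array(f['cam_to_world']) if T is None else T
    return M[:3,3], M[:3,:3]@np.array([p[0],p[1],1.])
def at_z(f,px,z,T=None):
    o,d=ray(f,px,T); return o+d*(z-o[2])/d[2]
def proj(f,P,T=None):
    M=np.array(f['cam_to_world']) if T is None else T
    c=M[:3,:3].T@(np.array(P)-M[:3,3]); u=c[:2]/c[2]; u=u*(1+f['k1']*(u@u))
    return np.array([f['fx']*u[0]+f['cx'],f['fy']*u[1]+f['cy']])
def tri(a,b):
    o1,d1=a;o2,d2=b; d1=d1/np.linalg.norm(d1);d2=d2/np.linalg.norm(d2)
    s=np.linalg.lstsq(np.c_[d1,-d2],o2-o1,rcond=None)[0]
    p,q=o1+s[0]*d1,o2+s[1]*d2; return (p+q)/2,np.linalg.norm(p-q)
E
python3 - <<'E'
from h import *
for c in ['top','side','wrist']:
    f=grab_frame(c); save(f,c+'0')
    if c!='wrist': print(c,np.round(f['cam_to_world'],3).tolist(),f['fx'],f['k1'])
    for n in ['green_spindle','orange_spindle','white_spindle','holder_mouth']:
        for fn in (spot_in,tip_of):
            try: print(c,fn.__name__,n,[(np.round(d['centre'],1).tolist(),round(d['score'],2)) for d in fn(c,n)])
            except Exception as e: print(c,n,e)
print(get_state())
E
```

```text
pics
top [[0.023, -0.996, 0.085, 0.428], [-1.0, -0.024, -0.016, 0.01], [0.018, -0.085, -0.996, 1.102], [0.0, 0.0, 0.0, 1.0]] 486.37218312432327 -0.022887163798533387
top call green_spindle [([115.6, 251.6], 0.74), ([157.0, 182.9], 0.7), ([153.5, 275.3], 0.66), ([145.7, 117.5], 0.64), ([187.9, 251.6], 0.56)]
top call green_spindle [([193.1, 249.9], 0.96), ([162.5, 189.6], 0.86), ([121.6, 254.5], 0.74), ([161.4, 273.0], 0.63), ([374.6, 180.2], 0.18)]
top call orange_spindle [([118.2, 196.3], 0.88), ([198.7, 175.1], 0.56)]
top call orange_spindle [([125.3, 198.4], 0.78), ([203.0, 176.0], 0.74)]
top call white_spindle [([200.3, 171.8], 0.55)]
top call white_spindle [([198.8, 177.1], 0.75)]
top call holder_mouth [([366.1, 183.9], 0.95)]
top call holder_mouth [([373.5, 179.5], 0.7)]
side [[0.961, -0.16, 0.226, 0.244], [-0.277, -0.561, 0.78, -0.924], [0.002, -0.812, -0.584, 0.775], [0.0, 0.0, 0.0, 1.0]] 481.0923616302839 -0.008261375799922196
side call green_spindle [([231.3, 178.6], 0.75), ([318.7, 149.0], 0.75), ([211.4, 171.2], 0.64), ([222.9, 153.0], 0.6), ([275.5, 156.5], 0.51)]
side c
[... 686 characters left out ...]
r_mouth []
wrist call holder_mouth []
{'clock': 1.35, 'q': array([ 1.05379798e+00,  3.26216759e-01, -1.92633273e-01,  1.05199017e+00,
        1.93481491e-05,  1.43658452e+00]), 'joint_velocities': array([ 0.00015363,  0.00010642,  0.00098295, -0.00088835, -0.00159376,
        0.00068205]), 'tau': array([-7.01186254e-04, -4.43329561e+01,  2.62757206e+01,  9.78741300e-04,
       -1.53419428e-04, -6.08088470e-06]), 'position': array([0.20541971, 0.51020105, 0.23125905]), 'eef_rot': array([ 2.60345446e+00,  1.75829914e+00, -7.52424302e-05]), 'contact_force': array([0.10527379, 0.1414429 , 0.89861062]), 'wrist_torque': array([0.06744179, 0.00455854, 0.0228592 ]), 'finger_gap': 0.9982988465630094}
```

View pics/top0.png

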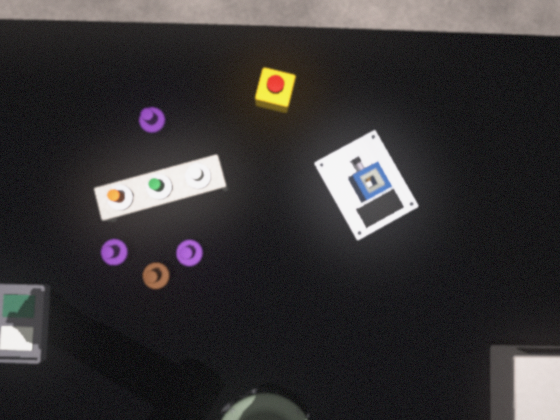

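View pics/side0.png

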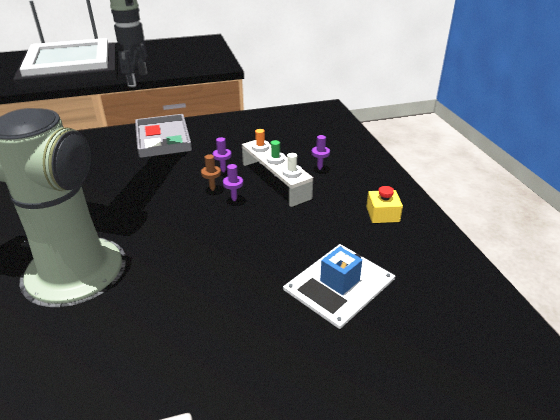

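Run:
```python
import cv2,numpy as np
a=cv2.imread('pics/top0.png')[90:310,80:240]; b=cv2.imread('pics/side0.png')[110:230,180:350]
a=cv2.resize(a,None,fx=2.5,fy=2.5,interpolation=2);b=cv2.resize(b,None,fx=2.3,fy=2.3,interpolation=2)
o=np.zeros((550,800,3),np.uint8);o[:a.shape[0],:a.shape[1]]=a;o[:b.shape[0],400:400+b.shape[1]]=b
cv2.imwrite('pics/crop0.png',o)
```

```text
(no output)
```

View pics/crop0.png

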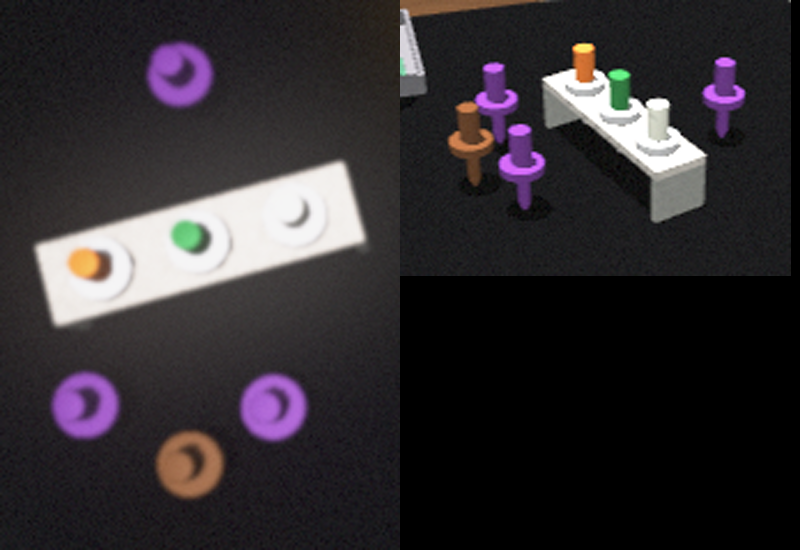

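Run:
```python
from h import *
T=grab_frame('top');S=grab_frame('side')
hsv=lambda f:cv2.cvtColor(f['img'],cv2.COLOR_RGB2HSV)
def blob(f,lo,hi,roi):
    m=cv2.inRange(hsv(f),lo,hi); k=np.zeros_like(m); x0,y0,x1,y1=roi;k[y0:y1,x0:x1]=m[y0:y1,x0:x1]
    ys,xs=np.nonzero(k); return np.array([xs.mean(),ys.mean()]),len(xs),(xs.min(),ys.min(),xs.max(),ys.max())
G=((45,90,60),(80,255,255));O=((5,150,120),(18,255,255))
for n,C,rt,rs in [('g',G,(130,160,180,210),(260,135,290,170)),('o',O,(100,180,130,210),(245,120,275,150))]:
    a=blob(T,*C,rt);b=blob(S,*C,rs); print(n,a,b,'tri',tri(ray(T,a[0]),ray(S,b[0])))
    print(' top@0.12',at_z(T,a[0],.122))
w=(197,174); print('white',at_z(T,w,.122))
for k,p in dict(p1=(152,119),p2=(114,251),p3=(189,253),br=(156,275)).items(): print(k,at_z(T,p,.075))
h=tip_of('top','holder_mouth')[0]['centre'];h2=tip_of('side','holder_mouth')[0]['centre']
print('holder',tri(ray(T,h),ray(S,h2)),at_z(T,h,.075))
# rack outline
m=cv2.inRange(hsv(T),(0,0,120),(180,70,255));m[:, :85]=0;m[:140]=0;m[230:]=0;m[:,235:]=0
c=max(cv2.findContours(m,0,2)[0],key=cv2.contourArea);r=cv2.minAreaRect(c);b=cv2.boxPoints(r)
P=np.array([at_z(T,p,.072) for p in b]);print(P.round(3),P.mean(0))
# blue holder
for f,roi in((T,(330,140,410,220)),(S,(310,240,370,300))):print(blob(f,(100,120,60),(125,255,255),roi))
for f,n,c in((T,'t',(373,180)),(S,'s',(340,265))):
    i=f['img'][c[1]-50:c[1]+50,c[0]-65:c[0]+65]; i=cv2.resize(i,None,fx=6,fy=6,interpolation=2);save({'img':i},'hold_'+n)
```

```text
g (array([154.67708333, 183.79166667]), 96, (np.int64(149), np.int64(179), np.int64(160), np.int64(189))) (array([275.04109589, 147.80136986]), 146, (np.int64(270), np.int64(140), np.int64(280), np.int64(157))) tri (array([0.55039931, 0.23675957, 0.10978351]), np.float64(0.0003232238103319147))
 top@0.12 [0.54873119 0.23399682 0.122     ]
o (array([113.65277778, 194.875     ]), 72, (np.int64(108), np.int64(191), np.int64(119), np.int64(200))) (array([259.87826087, 137.62608696]), 115, (np.int64(255), np.int64(129), np.int64(264), np.int64(145))) tri (array([0.52645046, 0.32178874, 0.10241608]), np.float64(0.0007108707182199352))
 top@0.12 [0.52417277 0.31574339 0.122     ]
white [0.57085024 0.1491894  0.122     ]
p1 [0.69443835 0.25672899 0.075     ]
p2 [0.41066189 0.32379127 0.075     ]
p3 [0.41021054 0.16663208 0.075     ]
br [0.36286076 0.23378726 0.075     ]
holder (array([ 0.49943831, -0.16089311,  0.27972329]), np.float64(0.10017300538886181)) [ 0.579845   -0.21490235  0.075     ]
[[0.544 0.378 0.072]
 [0.625 0.115 0.072]
 [0.553 0.092 0.072]
 [0.473 0.354 0.072]] [0.54856645 0.23480727 0.072     ]
(array([370.17434211, 181.29934211]), 304, (np.int64(354), np.int64(163), np.int64(389), np.int64(198)))
(array([340.31037567, 272.31753131]), 1118, (np.int64(321), np.int64(247), np.int64(361), np.int64(294)))
```

View pics/hold_t.png

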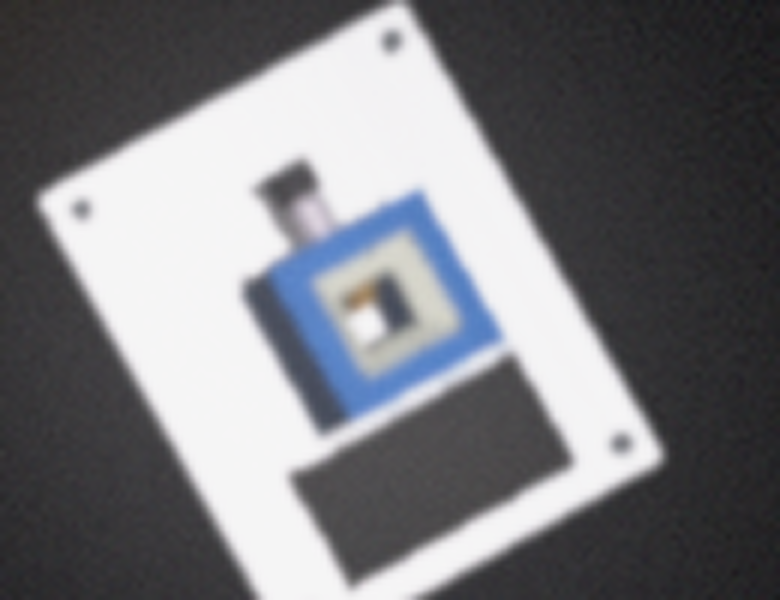

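View pics/hold_s.png

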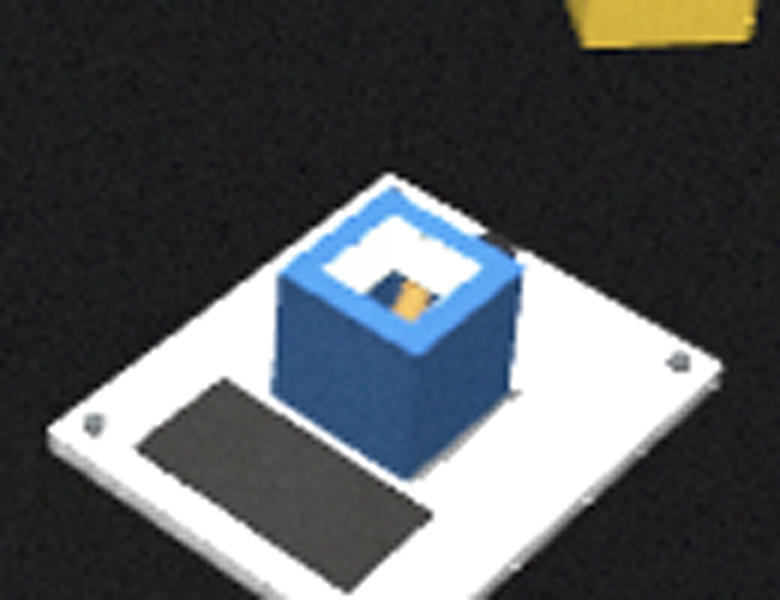

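View pics/wrist0.png

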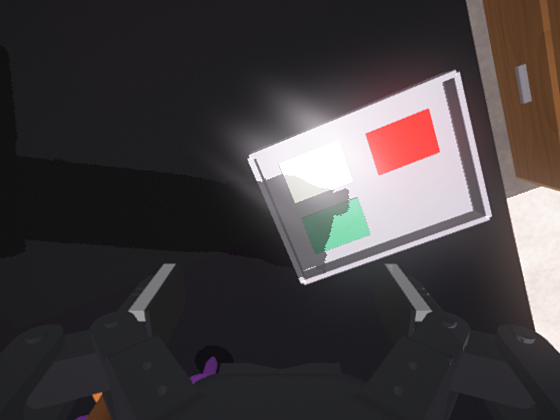

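Candidates in the top picture: the green knob is at (154,184), in the rack's middle hole. The others are orange (116,195) and white (197,174) in the rack, purple at (152,119), (114,251) and (189,253), and brown at (156,275). The choice is the green one at about (0.549, 0.235). The crop confirms it, and it coincides with the rack centre. Next I hover there and look with the wrist camera.

```bash
cat >> h.py <<'E'
from scipy.spatial.transform import Rotation as R
def down(a):
    c,s=np.cos(a),np.sin(a); return R.from_matrix(np.array([[c,s,0],[s,-c,0],[0,0,-1]])).as_rotvec()
def wristT(st,f):
    M=np.eye(4);M[:3,:3]=R.from_rotvec(st['eef_rot']).as_matrix();M[:3,3]=st['position'];return M@np.array(f['T_tool_cam'])
E
python3 - <<'E'
from h import *
T=grab_frame('top');S=grab_frame('side')
for pts in ([(270,275),(420,193),(502,342),(350,418)],[(313,275),(408,230),(462,325),(372,380)]):
    P=np.array([at_z(T,(308+x/6-.4,130+y/6-.4),.075) for x,y in pts]);print(P.round(3).tolist(),P.mean(0))
pts=[(395,185),(522,268),(415,355),(280,272)]
P=np.array([at_z(S,(275+x/6-.4,215+y/6-.4),.075) for x,y in pts]);print(P.round(3).tolist(),P.mean(0))
for a in (.298,.298+np.pi,.298-np.pi):
    print(a,ik([.549,.235,.26],down(a)), ik([.58,-.213,.26],down(a)))
c=[ik([.549,.235,.26],down(a)) for a in (.298,.298-np.pi)]
a=min([.298,.298-np.pi],key=lambda a: abs(ik([.549,.235,.26],down(a))[5]-0))
print(a);movep([.549-.0,.235,.26],down(a))
st=get_state();f=grab_frame('wrist');save(f,'w1');print(st['position'],st['clock'],np.round(f['T_tool_cam'],3).tolist())
W=wristT(st,f);print(proj(f,[.549,.235,.129],W),proj(f,[.549,.235,.084],W))
E
```

```text
[[0.583, -0.176, 0.075], [0.614, -0.23, 0.075], [0.561, -0.259, 0.075], [0.533, -0.205, 0.075]] [ 0.57272347 -0.21744516  0.075     ]
[[0.583, -0.191, 0.075], [0.601, -0.225, 0.075], [0.567, -0.245, 0.075], [0.546, -0.213, 0.075]] [ 0.57432724 -0.21857959  0.075     ]
[[0.591, -0.173, 0.075], [0.618, -0.228, 0.075], [0.564, -0.259, 0.075], [0.533, -0.207, 0.075]] [ 0.57639835 -0.21689594  0.075     ]
0.298 [ 2.80892306e-01  3.98981561e-01 -1.13391906e-02  1.16047558e+00
  4.44089210e-16  1.55368863e+00] [-4.71352838e-01  4.39252959e-01  5.03143622e-02  1.18185773e+00
  4.44089210e-16  8.01443489e-01]
3.439592653589793 [ 0.28089231  0.39898156 -0.01133919  1.16047558  0.         -1.58790402] [-0.47135284  0.43925296  0.05031436  1.18185773  0.         -2.34014916]
-2.843592653589793 [ 0.28089231  0.39898156 -0.01133919  1.16047558  0.         -1.58790402] [-0.47135284  0.43925296  0.05031436  1.18185773  0.         -2.34014916]
0.298
[0.54835151 0.23594425 0.25994263] 3.2667 [[1.0, -0.001, -0.001, -0.0], [0.001, 0.957, 0.289, -0.072], [0.0, -0.289, 0.957, -0.143], [0.0, 0.0, 0.0, 1.0]]
[280.53838811 197.14024055] [280.44394017 185.62469664]
```

View pics/w1.png

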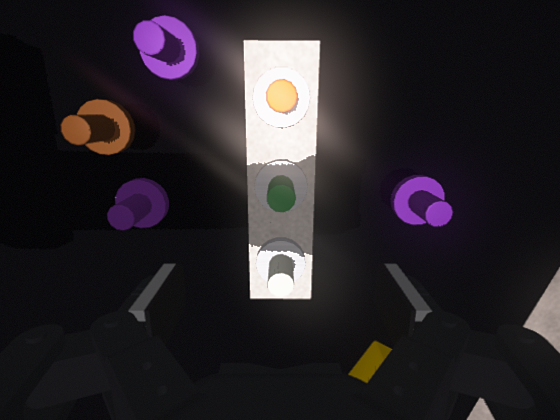

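The wrist view shows the green knob at (281,198) against a predicted (280.5,197). The jaws straddle the row, and the orange and white neighbours are clear. Now I grasp.

Run:
```python
from h import *
T=down(.298)
print(move_l([.549,.235,.091],0.12,rot=T,until_force=15))
print(get_state()['position'])
grab(80); st=get_state();print(st['finger_gap'],st['contact_force'],st['position'])
move_l([.549,.235,.27],0.12)
st=get_state();f=grab_frame('wrist');save(f,'w2');print(st['finger_gap'],st['contact_force'],st['wrist_torque'],st['position'],st['clock'])
W=wristT(st,f);p=st['position'];print([proj(f,p+np.array([0,0,z]),W) for z in (.038,-.007,-.074)])
f=grab_frame('side');save(f,'s2')
```

```text
False
[0.54959016 0.23517444 0.09178887]
0.28977803302595717 [0.26073356 0.07518446 2.36744442] [0.54929811 0.23509583 0.09133968]
0.285391573901265 [-0.68134362 -0.63551905 -1.45695216] [ 0.06639813 -0.01310252 -0.00882847] [0.54858221 0.23486617 0.26914066] 7.1
[array([280.45254751, 310.72829614]), array([280.39691325, 258.00118989]), array([280.35356269, 216.40915512])]
```

View pics/w2.png

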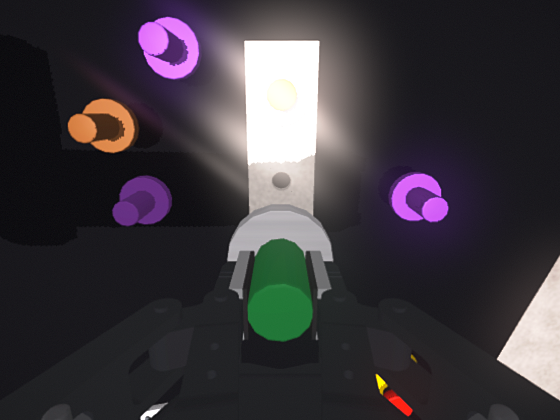

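View pics/s2.png

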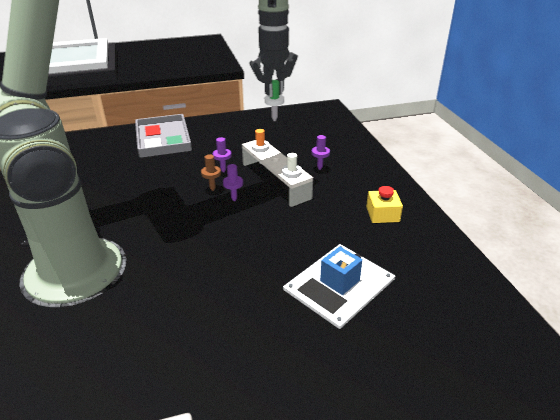

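The spindle is held upright: knob top at (281,312) against a predicted 310.7, and the rack hole is empty. Next I look at the holder with the wrist camera, from beside it.

Run:
```python
from h import *
a=.52;s,c=np.sin(a),np.cos(a)
movep([.574+s*.11,-.218-c*.11,.27],down(a)); sleep(.3)
st=get_state();f=grab_frame('wrist');save(f,'w3');print(st['position'],st['clock'],st['finger_gap'])
W=wristT(st,f);print(proj(f,[.575,-.218,.075],W))
t=tip_of('wrist','holder_mouth')
for d in t: print(d['centre'],d['score'],at_z(f,d['centre'],.075,W))
p=st['position'];print([proj(f,p+np.array([0,0,z]),W) for z in (.038,-.007,-.074)])
i=cv2.resize(f['img'][20:220,160:400],None,fx=3,fy=3,interpolation=2);save({'img':i},'w3c')
```

```text
[ 0.62890976 -0.31282815  0.2701119 ] 9.5 0.2817217794543659
[280.72510599  69.25132328]
[277.6, 71.0] 0.84 [ 0.57315641 -0.22083906  0.075     ]
[array([281.47393807, 310.9654963 ]), array([281.01394754, 258.1797598 ]), array([280.65178086, 216.537797  ])]
```

View pics/w3.png

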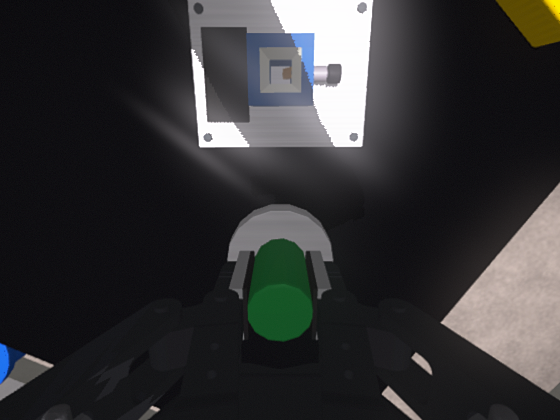

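View pics/w3c.png

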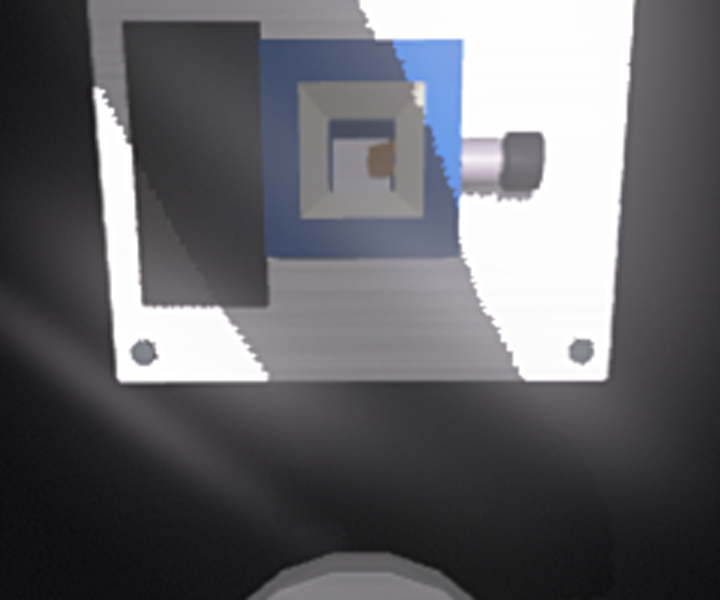

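The wrist view puts the funnel centre at (280.2,70.0), and the network's (277.6,71) is about 1.5 mm off that. All sources agree on about (0.575,-0.218). Now I move above the holder and go down in stages.

Run:
```python
from h import *
st=get_state();f=grab_frame('wrist');W=wristT(st,f)
h=at_z(f,(280.2,70.0),.075,W);print(h)
grab(110)
x,y=h[:2]
a=.52
move_l([x,y,.27],.12,rot=down(a)); sleep(.2)
for z,v,F in ((.165,.1,10),(.128,.04,10),(.118,.03,10)):
    r=move_l([x,y,z],v,until_force=F);st=get_state();print(r,st['position'],st['contact_force'].round(2),st['wrist_torque'].round(2),st['clock'])
    if z==.165: fs=grab_frame('side');save(fs,'s4')
    if r: break
f=grab_frame('wrist');save(f,'w4');fs=grab_frame('side');save({'img':cv2.resize(fs['img'][150:350,240:440],None,fx=3,fy=3)},'s5')
```

```text
[ 0.57483425 -0.2190736   0.075     ]
False [ 0.57534726 -0.21933337  0.16577106] [ 0.54  0.45 -1.81] [-0.02 -0.04  0.03] 12.325
False [ 0.57506284 -0.21921993  0.12833183] [ 0.2  -0.28 -0.35] [-0.03 -0.05  0.02] 13.45
False [ 0.57465058 -0.21894311  0.1177015 ] [-0.31 -0.07 -1.32] [ 0.01  0.06 -0.  ] 13.9333
```

View pics/s5.png

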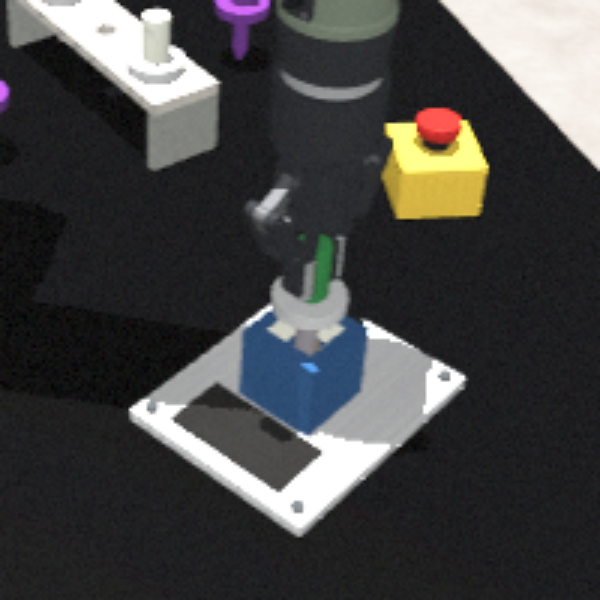

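View pics/w4.png

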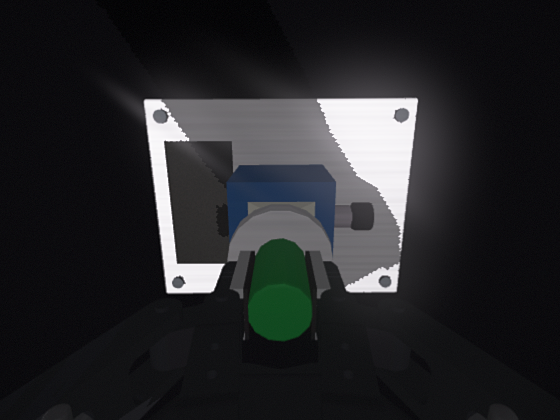

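The shank is inside the bore with no side force, 31 mm deep and just above the plunger. Now I push through it.

Run:
```python
from h import *
h=get_state()['position'];x,y=.57483,-.21907
for z in (.112,.106,.100,.096,.093,.091):
    r=move_l([x,y,z],.025,until_force=30);st=get_state();print(z,r,st['position'].round(4),st['contact_force'].round(2),st['wrist_torque'].round(2),st['clock'])
    if r: break
f=grab_frame('wrist');save(f,'w6');fs=grab_frame('side');save({'img':cv2.resize(fs['img'][150:350,240:440],None,fx=3,fy=3)},'s6')
```

```text
0.112 False [ 0.5741 -0.2199  0.1119] [-3.61 -4.24  1.29] [-1.    0.98 -0.04] 14.425
0.106 False [ 0.5736 -0.2206  0.1064] [-5.73 -5.03  4.83] [-1.32  1.64 -0.  ] 14.8167
0.1 False [ 0.5737 -0.2207  0.0994] [-3.82 -6.85 -2.22] [-1.69  1.02 -0.04] 15.2083
0.096 False [ 0.5737 -0.2208  0.0954] [-3.   -7.48 -2.22] [-1.68  1.02  0.03] 15.5167
0.093 False [ 0.5739 -0.2211  0.0944] [-7.87 -5.71  9.2 ] [-1.26  1.94  0.02] 15.7833
0.091 False [ 0.574  -0.2211  0.0944] [-12.33  -4.28  22.49] [-0.86  2.79  0.04] 16.0333
```

View pics/s6.png

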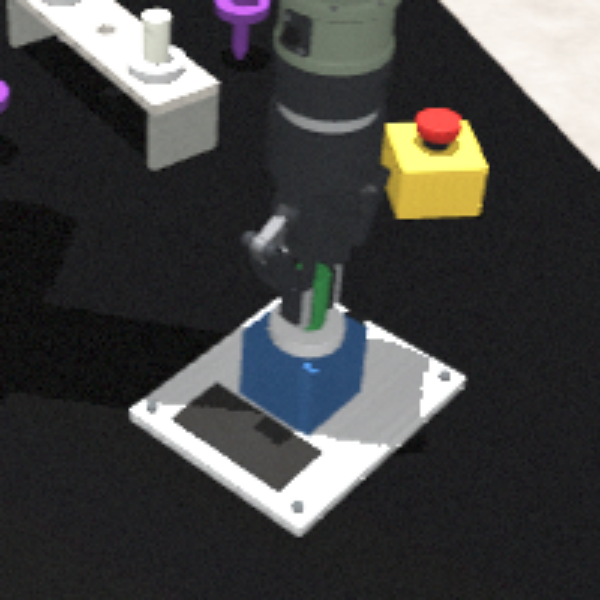

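View pics/w6.png

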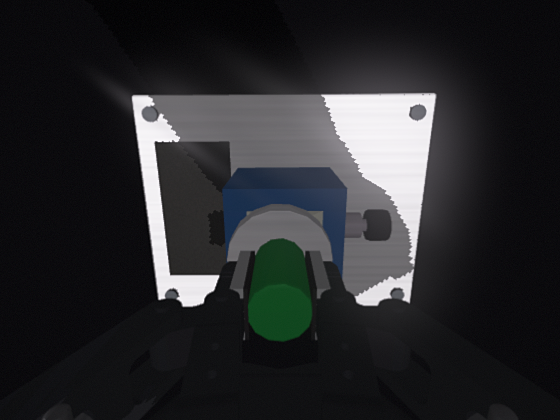

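The disc stopped hard at TCP z = 0.0944 (0.094 expected), with force rising to 22 N. I ease off, release and retreat.

Run:
```python
from h import *
p=get_state()['position']
move_l([p[0],p[1],.0944],.02); print(get_state()['contact_force'].round(1),get_state()['position'].round(4))
let_go(); sleep(.3); st=get_state();print(st['finger_gap'],st['position'],st['contact_force'].round(1))
move_l([st['position'][0],st['position'][1],.27],.12)
a=.52;s,c=np.sin(a),np.cos(a)
move_l([.574+s*.11,-.218-c*.11,.27],.15); sleep(.3)
st=get_state();f=grab_frame('wrist');save(f,'w7');W=wristT(st,f);print(st['clock'])
x,y=.5748,-.2191
print([proj(f,[x,y,z],W).round(1) for z in (.075,.087,.132)])
T=grab_frame('top');S=grab_frame('side')
G=((45,90,60),(80,255,255));q=[]
for F,(x0,y0,x1,y1) in((T,(340,150,400,210)),(S,(310,200,370,300))):
    m=cv2.inRange(cv2.cvtColor(F['img'],cv2.COLOR_RGB2HSV),*G)[y0:y1,x0:x1];ys,xs=np.nonzero(m);q.append((xs.mean()+x0,ys.mean()+y0));print(len(xs),q[-1])
print(tri(ray(T,q[0]),ray(S,q[1])))
save(T,'t7');save({'img':cv2.resize(S['img'][100:320,180:440],None,fx=2.7,fy=2.7)},'s7')
```

```text
[-4.6 -2.5  3. ] [ 0.5737 -0.2213  0.0945]
1.0002789932864202 [ 0.57397793 -0.22114649  0.09440573] [ 0.8  0.  -0.6]
20.1917
[array([280.2,  70.3]), array([280.3,  68.8]), array([280.3,  62. ])]
27 (np.float64(380.6666666666667), np.float64(177.55555555555554))
257 (np.float64(342.9533073929961), np.float64(247.61089494163423))
(array([ 0.57310512, -0.22609477,  0.11685455]), np.float64(0.001533822944692771))
```

View pics/w7.png

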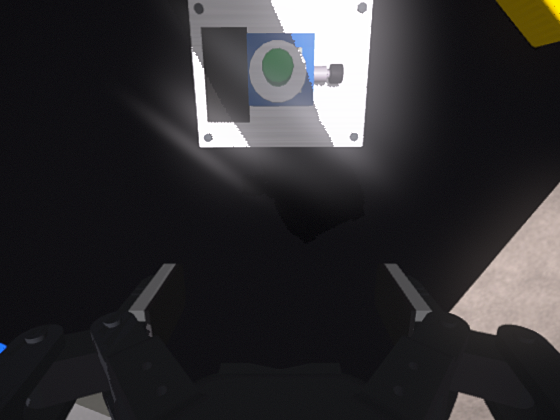

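View pics/s7.png

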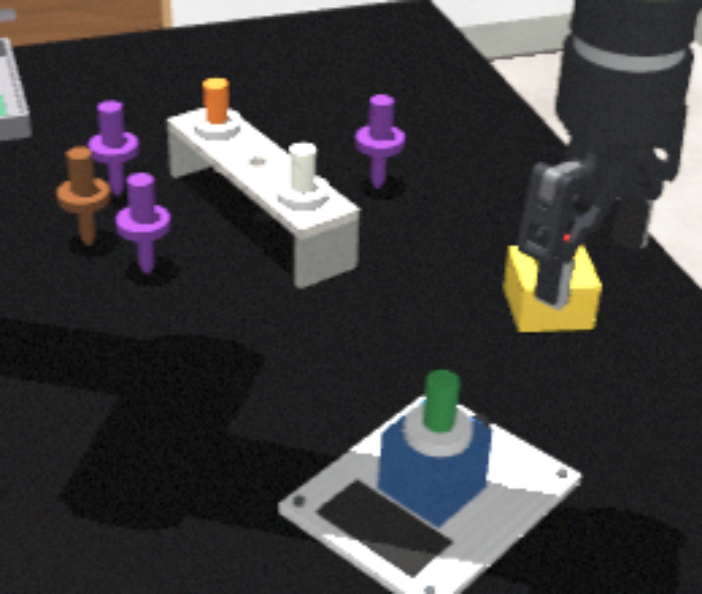

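The disc sits flat on the holder, centred within about 3 mm of the bore axis, with the knob upright. Orange and white are still in the rack and the gripper is clear, so I hand the job in.

```bash
python3 -c "
from h import *
print(get_state()['contact_force'],get_state()['clock']);print(sign_off())"
```

```text
[-0.20601078 -0.11105071 -0.16363532] 20.3417
the job is handed in; nothing more can be done
None
```

I took the green spindle from the middle hole of the rack, fitted it in the blue post holder, released it and handed the job in at about 20 s of the 42 s allowed.

**Last checks, passed:**
- **Seating:** the disc stopped at tool height 0.0944 m against an expected 0.094 m, with the push reaching 22 N. The pictures after release show the disc flat on the holder and the knob upright.
- **Position:** the disc centre is about 2 mm from the bore axis, away from the plunger, within the 10 mm allowed.
- **Neighbours:** the side picture shows the orange and white spindles still in their holes.
- **Gripper:** it is clear of everything, with a contact force near 0 N.

**Last checks that disagreed:**
- **Knob position:** the top and side cameras together put the knob about 7 mm off in y. The top picture showed only 27 green pixels of it, so I trusted the wrist view instead.
- **Holder mouth:** early on, the networks' top and side points for the mouth did not meet (about 100 mm apart), so I used the funnel edges instead.

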